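# Close the leak tester on a clarinet joint

## Robot

A 6-joint arm with a two-finger parallel gripper is mounted at the origin on the work surface. World frame = base frame: x ahead of the robot, y to its left, z up, the work surface at z = 0. Lengths are in m, angles in degrees, forces in N, time in s.
With the tool pointing down it reaches from about 0.3 to 0.75 m from the base axis. Payload 8.5 kg.
Tool frame: the origin (TCP) lies between the finger pads; the fingertips stand 14 mm ahead of it and the grasp point (between the pads) lies 5 mm behind it (env.finger_overhang is the distance from the TCP to the fingertips, in m); z points along the fingers, y is the line along which they close (so a half turn about z gives the same grasp; the last joint's range is limited). The gripper opens to 85 mm and grips with 20 to 120 N. Pads are 22 mm wide; open, the fingers measure 114 mm over their backs; the gripper's body (76 mm by 85 mm) begins 54 mm behind the grasp point. The pads swing forward as they close: fully open they stand 13 mm farther back than shut.
Start: joints at [-84.643, 21.807, 74.336, -0, 83.858, -12.336], TCP at [0.167, -0.524, 0.245] pointing down, gripper open.
Joint ranges: [-178.18, 178.18], [-50.72, 133.34], [12.68, 142.11], [-81.47, 261.47], [9.98, 163.14], [-165.26, 165.26]. Speed limits (degrees/s): [136.94, 136.94, 180, 180, 180, 180].

## Interface

Orientations are given as a 3x3 rotation matrix whose columns are the frame's x, y, z axes.
In Python, from rig import env, viewer gives the robot as it stands.
- The arm moves only by the tool drive_tool, never from a script. Its argument "series" is a list of rows, each a list of 3 entries, a list of its own where there are three numbers: the shift along the tool's x, y, z in m, then the turn about the tool's z in degrees, then the finger opening in m, from 0 to 0.0854. A call has 1 to 20 rows; each row is the pose to reach, as a shift and turn from the pose commanded when the call began, along the tool's axes at that moment; what a row does not reach only later rows make up. A row lasts 1/10 s, in which the tool goes at most 50 mm and 8.59 degrees, less where a joint would pass 70% of its speed; a pose out of reach is approached as far as the arm can. A call with a gripper value outside its range is refused whole. The fingers move at their own pace and stop on an object; "newtons" is the grip in N (left out, the last holds). Time passes only in rows, so rows that repeat a pose let the fingers close. It gives the time, the measured TCP pose, the force, the opening and the grip force at its end, in the units of the state.
- env.observe(): the state, without advancing time (a new reading comes with each control period).
- viewer.get_image(name): name is "side" or "top" or "wrist"; returns a dict with "img" (384x512x3 uint8, red, green, blue), "depth" (384x512 float32, m along the optical axis (not along the pixel's ray), 0 where there is no reading), "camera_matrix" (3x3 intrinsics, pixels), "rvec" (rotation vector, rad) and "tvec" (3), from world to camera coordinates, as OpenCV has them. Camera axes: x right, y down, z forward; pixel columns grow to the right and rows downward; lengths in m; the calibration is good to about 2 mm. The wrist camera is an equidistant fisheye: a pixel r from the principal point sees the ray r / f radians off the axis. A picture is of the moment at which its call begins.
- env.close_job(): hands the job in; it is judged then, once.
The state is a dict: "time_s": time; "q": joint angles; "qvel": joint speeds; "joint_efforts": joint torques, N m; "position": TCP position; "tool_rot": TCP orientation; "ft_force": force on the tool from outside, world axes, zero at the start; "wrist_torque": the same for the moment, N m; "grip_width": finger opening in m; "gripper_force": force on a finger pad.
Only numpy, scipy, OpenCV 4.12 (cv2) and the standard library are available. Lean on these libraries where they do the work, as an engineer would, in place of code of your own. Each camera call takes 0.05 s, during which the arm holds its last target. There are 200 camera calls.

## Task

Pick up the long clarinet joint from its wooden rest and lay it gently in the cradle of the leak tester. Then reach in under the lamp bar, take the tester's leaning grip and slide the carriage along its track until its rubber nose pushes the joint against the sprung pad at the far end and seals it with a light pressure of about 6 newtons, which must remain when you let go. Never squeeze the joint hard, and leave the other things on the bench where they are.

Things in the scene. Friction and masses are not known exactly. Their poses are not given: they have to be found in the camera images.
- clarinet: Long clarinet joint, a loose black tube, nickel keys on top, 0.1-0.2 kg, 180 mm along own y, origin at its middle on its axis, z up. Body 28 mm diameter; cork ends 23 mm diameter, 12 mm long; key strip on top 8 wide, 4 high. Lies in a wooden rest's two V saddles 55 mm from its middle, axis 46 mm above the bench; rest board 60 mm wide, 12 thick. Goes into the cradle either way round, keys up.
- tester: Leak tester, fixed; grey base plate 90 (x) x 460 (y) x 16 mm, y from -255 to +205. Origin on the bench below the track line; x away from the robot, y along the track from carriage to far pad, z up. Track line (axis of nose, laid joint, pad): x = 0, 66 mm above the bench. Cradle: two white nylon V saddles 8 mm wide at y = +5 and +95, lips at axis height 23 mm either side.
- cradle (a point): Point on the tester where the middle of the joint's axis should be laid: 66 mm above the bench, tester y = 30 mm; axes as the tester's. Leaves 15 to 40 mm to the far pad, 30 mm or more to the carriage's nose. Fingers have free room from 21 mm before to 61 mm beyond it along y, down to the plate 50 mm below.
- post (a point): Centre of the inner face of the far end post, on the track line (tester y = 188 mm). In front of it, on a brass adjusting screw left at an unknown setting, sits a round rubber pad of 34 mm: its unloaded face is 28 to 53 mm from this point towards the carriage, so feel for it. Its spring gives 1.1 N per mm from zero, over 16 mm, then a hard stop.
- carriage: Sliding carriage. Origin at the centre of its flat rubber nose face (29 mm diameter) on the track line; axes as the tester's. Slides along tester y over 110 mm (nose from y = -110 to 0), starts with the nose at -110 to -90 mm. Behind the nose 72 mm of rod 28 mm thick, then a black block 42 x 36 x 52 mm bearing the grip.
- carriage_grip (a point): Point to grasp on the black grip, x = -45, y = -85, z = +49 mm from the carriage's origin, 115 mm above the bench. A bar 20 mm thick along y, 22 deep, 75 long, leaning 40 degrees from vertical, its top towards the robot (-x); this point is 52 mm above its foot, 23 below its top. Pinch its +y and -y faces, the tool pointing down along the bar. Axes as the tester's.
- drag (a point): Point inside the carriage's rod, 33 mm behind the nose face, for the feel of it: the carriage drags with about 10 N of dry friction and stays where left, even against the spring. The clarinet joint adds only 0.2 to 0.7 N once it is pushed along the slippery cradle, and the far pad's spring adds 1.1 N per mm after the joint has met it.
- lamp (a point): Corner of the fixed white lamp bar over the carriage: lower edge, robot side, end nearest the cradle; 205 mm above the bench, tester x = -48, y = -95. From here the bar runs 66 mm along tester +x, 160 mm along -y, 23 mm up; a post 18 mm thick holds its far end at tester x = 12, y = -243 mm. It bars an upright tool from the grip: come from the robot's side, tilted.
- barrel: The short clarinet barrel, not to be moved: a loose black tube 90 mm long, 32 mm diameter, lying along its own y on the other wooden rest. Origin at its middle.
- oil: A small clear oil bottle, 32 mm diameter, 75 mm tall, standing between the two rests; origin under its centre. Not to be disturbed.
- driver: A screwdriver 180 mm long lying on the bench; not to be disturbed.
- jar: A glass jar, 64 mm diameter, 70 mm tall; origin under its centre. Not to be disturbed.
- spirit: A brown bottle, 60 mm diameter, 150 mm tall; origin under its centre. Not to be disturbed.
There are look-alikes about, which are no part of the job. What is shaped like the clarinet but blue or turquoise is not meant.

How it is judged:
By the outcome, as a careful person would: the job done as asked, in the order asked, and still so for the second after the job is handed in, with the robot touching nothing.
It also fails if it takes over 72 s, if anything falls off the work surface, if the arm or the gripper's body presses on something with over 40 N, if the wrist force passes 120 N, or if a joint passes its speed limit or range.

## Working session

There is one attempt and no reset: what is moved stays moved. The work goes in short steps, Python scripts to look and compute and a tool call to move; the robot and the scene stay as the last step left them, time stands still between calls to the robot, and variables do not carry over. Pictures are saved under pics/ and viewed, at most 10 in all, crops included, and the job is handed in when it is done.

Besides the shell and the picture viewer there is one more tool, called after "Request:" as name(argument=value, ...) on one line, values as JSON. drive_tool: Moves the arm, as the interface text tells. Its arguments: {"type":"object","properties":{"series":{"type":"array"},"newtons":{"type":"number"}},"required":["series"]}

```bash
ls; mkdir -p pics
cat > h.py <<'E'
import numpy as np, cv2
from rig import env, viewer
def cam(n):
    d=viewer.get_image(n); R,_=cv2.Rodrigues(np.array(d["rvec"],float)); d["R"]=R; d["t"]=np.array(d["tvec"],float).ravel(); d["K"]=np.array(d["camera_matrix"],float); return d
def cloud(d):
    "world points HxWx3 from depth (pinhole)"
    h,w=d["depth"].shape; u,v=np.meshgrid(np.arange(w),np.arange(h)); K=d["K"]; z=d["depth"]
    p=np.stack([(u-K[0,2])/K[0,0]*z,(v-K[1,2])/K[1,1]*z,z],-1)
    return (p-d["t"])@d["R"]
def plane(d,u,v,z):
    K=d["K"]; r=d["R"].T@np.array([(u-K[0,2])/K[0,0],(v-K[1,2])/K[1,1],1]); c=-d["R"].T@d["t"]
    return c+r*(z-c[2])/r[2]
E
python3 - <<'E'
from h import *
a=cam("top");b=cam("side")
np.savez("s0.npz",top=a["img"],side=b["img"])
for n,d in(("top",a),("side",b)):
    cv2.imwrite(f"pics/{n}0.png",cv2.resize(d["img"][:,:,::-1],(800,600)))
    print(n,d["K"].tolist(),-d["R"].T@d["t"],d["R"][2],(d["depth"]>0).mean())
E
```

```text
pics
top [[484.9875507720939, 0.0, 258.2010259886628], [0.0, 484.9875507720939, 197.26647754057737], [0.0, 0.0, 1.0]] [0.25393007 0.03066263 1.48786721] [ 0.15177613  0.00491087 -0.9884027 ] 0.9958750406901041
side [[394.95666403481886, 0.0, 255.2951476469093], [0.0, 394.95666403481886, 186.6271217972818], [0.0, 0.0, 1.0]] [0.05190734 0.76269448 0.96894173] [ 0.35372096 -0.62021902 -0.70014988] 0.9958648681640625
```

View pics/top0.png

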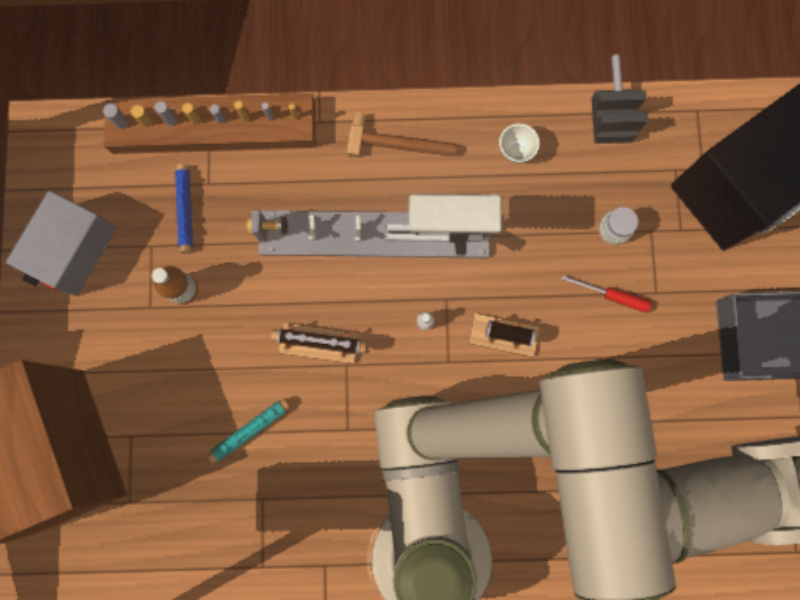

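View pics/side0.png

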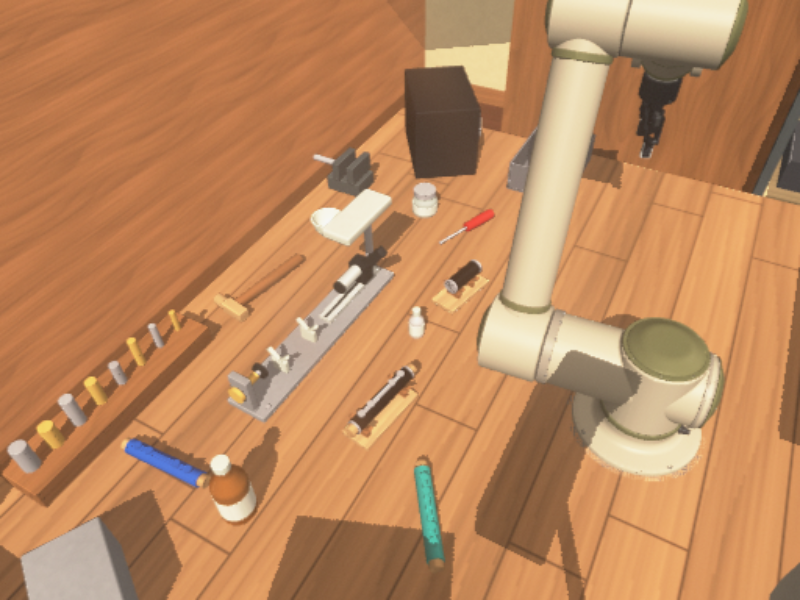

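The top view (800 px wide) shows the clarinet joint at about (320,341), the tester from (250,222) to (490,245), the lamp bar at (455,212), the grip at (460,243), the barrel at (512,333) and the oil bottle at (426,320). The blue and turquoise tubes are decoys.

Run:
```python
from h import *
for n in("top","side"):
    d=cam(n); P=cloud(d); x,y,z=P[...,0],P[...,1],P[...,2]
    bench=(abs(z)<.02)&(x>.2)&(x<.9)&(abs(y)<.5)
    print(n,"bench z",np.median(z[bench]))
    if n=="top":
        g=lambda u,v:P[int(v*.64),int(u*.64)]
        for nm,u,v in(("clar",320,341),("cend1",283,334),("cend2",356,347),("plate",385,247),("lamp",455,212),("post",258,225),("grip",460,243),("oil",426,318)): print(nm,g(u,v).round(4))
    img=d["img"].astype(int); sat=img.max(2)-img.min(2)
    # plate
    reg=(x>.4)&(x<.8)&(y>-.2)&(y<.4)
    m=reg&(z>.008)&(z<.024)&(sat<40)
    q=P[m][:,:2].astype(np.float32); m8=m.astype(np.uint8)
    k,l,st,c=cv2.connectedComponentsWithStats(m8); i=1+st[1:,4].argmax()
    q=P[l==i][:,:2].astype(np.float32)
    print("plate",cv2.minAreaRect(q),len(q),np.median(z[l==i]),cv2.boxPoints(cv2.minAreaRect(q)).round(4).tolist())
    # clarinet: tall points in region
    m=(x>.3)&(x<.48)&(y>.07)&(y<.32)&(z>.045)&(z<.075)
    k,l,st,c=cv2.connectedComponentsWithStats(m.astype(np.uint8)); i=1+st[1:,4].argmax(); p=P[l==i]
    print("clar",cv2.minAreaRect(p[:,:2].astype(np.float32)),len(p),np.percentile(p[:,2],[5,50,98]))
    m=(x>.45)&(x<.8)&(y>-.3)&(y<.15)&(z>.19)&(z<.25)&(sat<70)
    p=P[m]; print("lamp",cv2.minAreaRect(p[:,:2].astype(np.float32)),len(p),np.percentile(p[:,2],[5,50,95]), cv2.boxPoints(cv2.minAreaRect(p[:,:2].astype(np.float32))).round(4).tolist())
```

```text
top bench z 0.0002492311805398512
clar [0.4155 0.1997 0.0621]
cend1 [0.4327 0.2682 0.0597]
cend2 [0.4024 0.1324 0.0552]
plate [0.6059 0.0726 0.0105]
lamp [ 0.6143 -0.0558  0.2253]
post [0.6336 0.3077 0.1014]
grip [ 0.5819 -0.0686  0.1306]
oil [ 0.4523 -0.0024  0.0771]
plate ((0.6337284445762634, 0.09189258515834808), (0.4592132866382599, 0.09277470409870148), 87.40641784667969) 2721 0.01610319064870615 [[0.5770000219345093, -0.13539999723434448], [0.669700026512146, -0.1395999938249588], [0.690500020980835, 0.3192000091075897], [0.5978000164031982, 0.32339999079704285]]
clar ((0.41198185086250305, 0.20231588184833527), (0.18034592270851135, 0.037054285407066345), 80.50749206542969) 547 [0.04882513 0.05726268 0.06838994]
lamp ((0.6117249727249146, -0.05755508691072464), (0.15937647223472595, 0.07015939056873322), 88.32637023925781) 1457 [0.22137282 0.22757497 0.23195646] [[0.5742999911308289, -0.13619999587535858], [0.6445000171661377, -0.13819999992847443], [0.6491000056266785, 0.0210999995470047], [0.5789999961853027, 0.023099999874830246]]
side bench z 0.000627765844023928
plate ((0.6294270753860474, 0.09488673508167267), (0.4599868655204773, 0.09171754866838455), 87.3639144897461) 2035 0.01606429806867226 [[0.5730000138282776, -0.13279999792575836], [0.6646999716758728, -0.13699999451637268], [0.6858000159263611, 0.32249999046325684], [0.5942000150680542, 0.32670000195503235]]
clar ((0.4171395003795624, 0.2022644728422165), (0.1819389909505844, 0.037131182849407196), 79.95732116699219) 570 [0.04827915 0.05740993 0.06767852]
lamp ((0.6075528264045715, -0.05372808873653412), (0.15974114835262299, 0.06851278990507126), 87.20071411132812) 822 [0.21388356 0.22730768 0.23035542] [[0.5694000124931335, -0.13179999589920044], [0.6378999948501587, -0.13519999384880066], [0.6456999778747559, 0.024399999529123306], [0.5771999955177307, 0.027699999511241913]]
```

Request:
drive_tool(series=[[[0, 0, -0.02], [0, 5, 0], 0.085]])

```text
validation failed for argument at $.se...
```

Only turns about the tool's z are accepted, so the tool stays upright. I'll go to above the joint first and refine the measurement there.

Request:
drive_tool(series=[[[0.456, -0.616, 0.04], -62.5, 0.085], [[0.456, -0.616, 0.04], -62.5, 0.085], [[0.456, -0.616, 0.04], -62.5, 0.085], [[0.456, -0.616, 0.04], -62.5, 0.085], [[0.456, -0.616, 0.04], -62.5, 0.085], [[0.456, -0.616, 0.04], -62.5, 0.085], [[0.456, -0.616, 0.04], -62.5, 0.085], [[0.456, -0.616, 0.04], -62.5, 0.085], [[0.456, -0.616, 0.04], -62.5, 0.085], [[0.456, -0.616, 0.04], -62.5, 0.085], [[0.456, -0.616, 0.04], -62.5, 0.085], [[0.456, -0.616, 0.04], -62.5, 0.085], [[0.456, -0.616, 0.04], -62.5, 0.085], [[0.456, -0.616, 0.04], -62.5, 0.085], [[0.456, -0.616, 0.04], -62.5, 0.085], [[0.456, -0.616, 0.04], -62.5, 0.085], [[0.456, -0.616, 0.04], -62.5, 0.085], [[0.456, -0.616, 0.04], -62.5, 0.085]])

```text
time_s: 2.0
position: [0.414, 0.2012, 0.2051]
tool_rot: [[0.17, 0.985, -0.001], [0.985, -0.17, -0.0], [-0.001, -0.001, -1.0]]
ft_force: [-0.4, -0.2, -0.7]
grip_width: 0.0847
gripper_force: 0.0
```

```bash
cat >> h.py <<'E'
def fcloud(d):
    h,w=d["depth"].shape; u,v=np.meshgrid(np.arange(w),np.arange(h)); K=d["K"]; z=d["depth"]
    a=(u-K[0,2])/K[0,0]; b=(v-K[1,2])/K[1,1]; th=np.hypot(a,b); s=np.tan(np.minimum(th,1.5))/np.maximum(th,1e-9)
    p=np.stack([a*s*z,b*s*z,z],-1); p[(z<=0)|(th>1.4)]=np.nan
    return (p-d["t"])@d["R"]
E
python3 - <<'E'
from h import *
d=cam("wrist"); P=fcloud(d); x,y,z=P[...,0],P[...,1],P[...,2]
cv2.imwrite("pics/w1.png",d["img"][:,:,::-1])
s=env.observe(); p=np.array(s["position"]); print(p.round(4),np.array(s["tool_rot"]).round(3).tolist(),s["time_s"],np.array(s["q"]).round(1))
print("cam",(-d["R"].T@d["t"]).round(3),"bench",np.nanmedian(z[abs(z)<.01]))
dark=d["img"].max(2)
for lo in(.04,.048,.055):
    m=(abs(x-.4145)<.08)&(abs(y-.2023)<.11)&(z>lo)&(z<.075)
    k,l,st,c=cv2.connectedComponentsWithStats(m.astype(np.uint8)); i=1+st[1:,4].argmax(); q=P[l==i]
    print(lo,cv2.minAreaRect(q[:,:2].astype(np.float32)),len(q),np.percentile(q[:,2],[5,50,98]))
E
```

```text
[0.4141 0.2007 0.2053] [[0.171, 0.985, -0.0], [0.985, -0.171, -0.0], [-0.0, -0.0, -1.0]] 2.05 [11.1 15.  91.8 -0.  73.2 20.9]
cam [0.426 0.275 0.335] bench 0.001425940519487794
0.04 ((0.41590437293052673, 0.20383676886558533), (0.17985902726650238, 0.050875820219516754), 80.36750793457031) 5144 [0.04671977 0.05873628 0.06759934]
0.048 ((0.41584399342536926, 0.20384828746318817), (0.17986100912094116, 0.02821069210767746), 80.3789291381836) 4731 [0.05195152 0.05909064 0.06764341]
0.055 ((0.4160662591457367, 0.20364795625209808), (0.17953194677829742, 0.02441493235528469), 80.52983856201172) 3967 [0.05580742 0.05977658 0.0677238 ]
```

Request:
drive_tool(series=[[[0.003, 0.001, 0.05], 0, 0.085], [[0.003, 0.001, 0.1], 0, 0.085], [[0.003, 0.001, 0.14], 0, 0.085], [[0.003, 0.001, 0.168], 0, 0.085], [[0.003, 0.001, 0.168], 0, 0.085], [[0.003, 0.001, 0.168], 0, 0.05], [[0.003, 0.001, 0.168], 0, 0.04], [[0.003, 0.001, 0.168], 0, 0.024], [[0.003, 0.001, 0.168], 0, 0.02], [[0.003, 0.001, 0.168], 0, 0.02], [[0.003, 0.001, 0.168], 0, 0.02]], newtons=20)

```text
time_s: 3.15
position: [0.4162, 0.2043, 0.0383]
tool_rot: [[0.17, 0.985, 0.002], [0.985, -0.17, 0.0], [0.001, 0.002, -1.0]]
ft_force: [-1.7, -1.4, 7.5]
grip_width: 0.0275
gripper_force: 21.0
```

Request:
drive_tool(series=[[[0, 0, -0.03], 0, 0.02], [[0, 0, -0.08], 0, 0.02], [[0, 0, -0.13], 0, 0.02], [[0, 0, -0.16], 0, 0.02], [[-0.003, 0.04, -0.16], -2, 0.02], [[-0.006, 0.08, -0.16], -3, 0.02], [[-0.009, 0.12, -0.16], -5, 0.02], [[-0.013, 0.16, -0.16], -7, 0.02], [[-0.017, 0.2, -0.16], -7, 0.02], [[-0.0185, 0.224, -0.16], -7, 0.02], [[-0.0185, 0.224, -0.16], -7, 0.02], [[-0.0185, 0.224, -0.16], -7, 0.02]])

```text
time_s: 4.35
position: [0.633, 0.1479, 0.1968]
tool_rot: [[0.049, 0.999, -0.001], [0.999, -0.049, 0.0], [0.0, -0.001, -1.0]]
ft_force: [-0.6, 0.3, -1.7]
grip_width: 0.0272
gripper_force: 20.7
```

Run:
```python
from h import *
d=cam("wrist"); P=fcloud(d)
cv2.imwrite("pics/w2.png",cv2.resize(d["img"][:,:,::-1],(768,576)))
np.savez("w2.npz",img=d["img"],P=P)
s=env.observe(); print(np.array(s["position"]).round(4),s["grip_width"],s["time_s"])
x,y,z=P[...,0],P[...,1],P[...,2]; img=d["img"].astype(int); sat=img.max(2)-img.min(2)
O=np.array([.6327,.1184]); t=np.array([.0453,.999]); n=np.array([.999,-.0453])
tx=(P[...,:2]-O)@n; ty=(P[...,:2]-O)@t
m=(abs(tx)<.06)&(ty>-.3)&(ty<.25)&(abs(z-.016)<.005)&(sat<40)
q=np.stack([tx[m],ty[m]],1).astype(np.float32); print("plate in prior tester frame",cv2.minAreaRect(q),len(q),np.median(z[m]))
for lo,hi in((-.25,-.1),(-.06,-.02),(.03,.08),(.12,.2)):
    k=m&(ty>lo)&(ty<hi); print(lo,hi,k.sum(),np.percentile(tx[k],[1,99]).round(4) if k.sum()>50 else "")
# white saddles, nose, pad
m=(abs(tx)<.04)&(ty>-.2)&(ty<.2)&(z>.03)&(z<.095)
h,e=np.histogram(ty[m],bins=np.arange(-.2,.2,.005)); print([(round(a*1000),int(b)) for a,b in zip(e,h) if b])
```

```text
[0.6326 0.1482 0.1972] 0.027269222304941512 4.4
plate in prior tester frame ((0.0014021694660186768, 0.014619648456573486), (0.08949471265077591, 0.3829367756843567), 0.18711179494857788) 6327 0.017430596184005963
-0.25 -0.1 275 [-0.0424  0.0454]
-0.06 -0.02 180 [-0.0431  0.0456]
0.03 0.08 724 [-0.043   0.0455]
0.12 0.2 3649 [-0.0434  0.0451]
[(140, 206), (145, 223), (150, 101), (155, 91), (160, 113), (165, 100), (170, 97), (175, 95), (180, 98), (185, 809), (190, 83)]
```

View pics/w2.png

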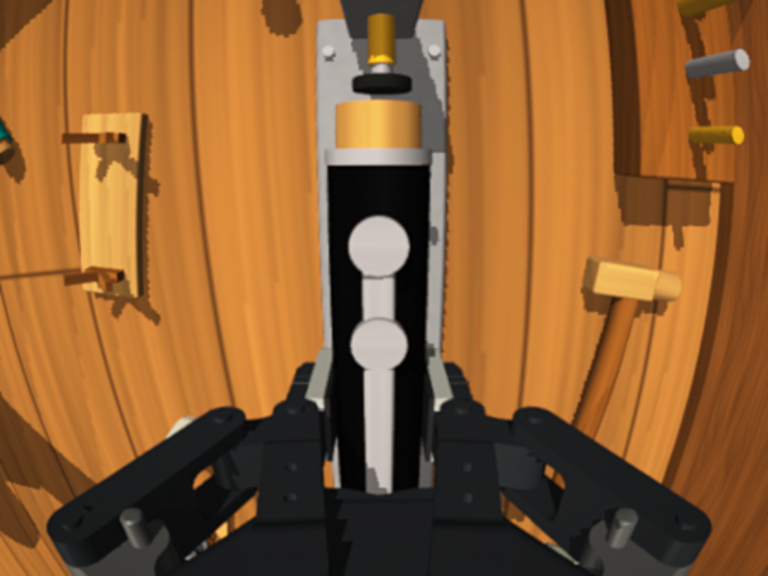

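The wrist view shows the joint held keys up, and over the track. The far pad is at about (381,83), the screw at (381,40) and the empty rest at (113,205).

Run:
```python
from h import *
D=np.load("w2.npz"); P=D["P"]; x,y,z=P[...,0],P[...,1],P[...,2]
O=np.array([.6327,.1184]); t=np.array([.0453,.999]); n=np.array([.999,-.0453])
tx=(P[...,:2]-O)@n; ty=(P[...,:2]-O)@t
m=(abs(tx)<.03)&(ty>.12)&(ty<.2)&(z>.03)&(z<.11)
h,e=np.histogram(ty[m],bins=np.arange(.135,.2,.001)); print([(round(a*1000),int(b)) for a,b in zip(e,h) if b])
k=m&(ty>.138)&(ty<.149); print("pad",np.percentile(tx[k],[1,50,99]),np.percentile(z[k],[1,99]),np.percentile(ty[k],[1,5,50]))
# held joint
m=(abs(tx)<.03)&(ty>-.08)&(ty<.14)&(z>.19)&(z<.24)&(ty>.045)
q=np.stack([tx[m],ty[m]],1); print("joint end",np.percentile(ty[m],[99,99.9]),[ (lo,np.percentile(tx[m&(abs(ty-lo)<.006)],[2,98]).round(4).tolist()) for lo in(.055,.075,.095)],np.percentile(z[m],[50,98]))
a=cam("top"); Q=cloud(a); s=(Q[...,:2]-O)
sx=s@n; sy=s@t; zz=Q[...,2]
m=(abs(sx)<.06)&(sy>-.3)&(sy<.25)&(abs(zz-.016)<.006); print("top plate y range",np.percentile(sy[m],[.5,99.5]))
```

```text
[(143, 41), (144, 165), (145, 36), (146, 53), (147, 44), (148, 47), (149, 43), (150, 47), (151, 38), (152, 3), (154, 13), (155, 16), (156, 18), (157, 19), (158, 17), (159, 21), (160, 28), (161, 24), (162, 20), (163, 22), (164, 19), (165, 17), (166, 22), (167, 19), (168, 23), (169, 19), (170, 21), (171, 20), (172, 19), (173, 20), (174, 17), (175, 21), (176, 21), (177, 16), (178, 20), (179, 17), (180, 21), (181, 19), (182, 20), (183, 20), (184, 18), (185, 20), (186, 17), (187, 19), (188, 101), (189, 750), (190, 78), (191, 8), (192, 1)]
pad [-0.01544221  0.00048775  0.01650024] [0.0594074  0.08539945] [0.14377616 0.14389143 0.14484331]
joint end [0.11788839 0.11861993] [(0.055, [-0.0142, 0.0119]), (0.075, [-0.014, 0.0119]), (0.095, [-0.014, 0.0118])] [0.21757206 0.2259572 ]
top plate y range [-0.25539924  0.20160946]
```

Request:
drive_tool(series=[[[0.0025, 0.002, 0.04], 0, 0.02], [[0.0025, 0.002, 0.08], 0, 0.02], [[0.0025, 0.002, 0.11], 0, 0.02], [[0.0025, 0.002, 0.12], 0, 0.02], [[0.0025, 0.002, 0.126], 0, 0.02], [[0.0025, 0.002, 0.131], 0, 0.02], [[0.0025, 0.002, 0.135], 0, 0.02], [[0.0025, 0.002, 0.138], 0, 0.02], [[0.0025, 0.002, 0.138], 0, 0.02], [[0.0025, 0.002, 0.138], 0, 0.02]])

```text
time_s: 5.45
position: [0.6357, 0.1503, 0.0597]
tool_rot: [[0.049, 0.999, 0.001], [0.999, -0.049, 0.0], [0.0, 0.001, -1.0]]
ft_force: [-0.7, 0.0, -1.6]
grip_width: 0.0273
gripper_force: 20.6
```

Request:
drive_tool(series=[[[0, 0, 0.001], 0, 0.02], [[0, 0, 0.0015], 0, 0.02], [[0, 0, 0.0015], 0, 0.02]])

```text
time_s: 5.75
position: [0.6356, 0.1503, 0.0587]
tool_rot: [[0.049, 0.999, 0.001], [0.999, -0.049, 0.0], [0.0, 0.001, -1.0]]
ft_force: [-3.1, -0.2, 4.5]
grip_width: 0.0272
gripper_force: 21.2
```

Touched down softly. Now release and rise.

Request:
drive_tool(series=[[[0, 0, 0], 0, 0.03], [[0, 0, 0], 0, 0.034], [[0, 0, 0], 0, 0.05], [[0, 0, 0], 0, 0.085], [[0, 0, 0], 0, 0.085], [[0, 0, 0], 0, 0.085], [[0, 0, -0.03], 0, 0.085], [[0, 0, -0.07], 0, 0.085], [[0, 0, -0.12], 0, 0.085], [[0, 0, -0.16], 0, 0.085], [[0, 0, -0.16], 0, 0.085]])

```text
time_s: 6.85
position: [0.6373, 0.1505, 0.2245]
tool_rot: [[0.049, 0.999, 0.012], [0.999, -0.049, 0.001], [0.001, 0.012, -1.0]]
ft_force: [0.0, 0.1, 0.2]
grip_width: 0.0847
gripper_force: 0.0
```

Run:
```python
from h import *
d=cam("wrist"); P=fcloud(d)
cv2.imwrite("pics/w3.png",cv2.resize(d["img"][:,:,::-1],(768,576)))
np.savez("w3.npz",img=d["img"],P=P)
x,y,z=P[...,0],P[...,1],P[...,2]
O=np.array([.6327,.1184]); t=np.array([.0453,.999]); n=np.array([.999,-.0453])
tx=(P[...,:2]-O)@n; ty=(P[...,:2]-O)@t
m=(abs(tx)<.03)&(ty>-.1)&(ty<.2)&(z>.05)&(z<.11)
h,e=np.histogram(ty[m],bins=np.arange(-.1,.2,.003)); print([(round(a*1000),int(b)) for a,b in zip(e,h) if b])
for lo in(-.05,-.02,.03,.06,.1,.115):
    k=m&(abs(ty-lo)<.005); print(lo,np.percentile(tx[k],[2,98]).round(4) if k.sum()>20 else 0,np.percentile(z[k],[50,98]).round(4) if k.sum()>20 else 0)
d=cam("side"); cv2.imwrite("pics/s3.png",cv2.resize(d["img"][120:280,130:290,::-1],(640,640))[:600])
```

```text
[(-61, 5), (-58, 53), (-55, 52), (-52, 46), (-49, 24), (-46, 68), (-43, 71), (-40, 66), (-37, 60), (-34, 50), (-31, 50), (-28, 63), (-25, 78), (-22, 78), (-19, 84), (-16, 76), (-13, 77), (-10, 68), (-7, 62), (-4, 65), (-1, 76), (2, 125), (5, 145), (8, 174), (11, 93), (14, 80), (17, 76), (20, 81), (23, 86), (26, 80), (29, 86), (32, 83), (35, 82), (38, 90), (41, 81), (44, 87), (47, 89), (50, 89), (53, 73), (56, 87), (59, 91), (62, 94), (65, 98), (68, 96), (71, 86), (74, 90), (77, 93), (80, 96), (83, 86), (86, 90), (89, 102), (92, 159), (95, 177), (98, 140), (101, 90), (104, 89), (107, 110), (110, 79), (113, 73), (116, 71), (119, 69), (143, 177), (146, 117), (149, 105), (152, 17), (155, 43), (158, 49), (161, 52), (164, 52), (167, 49), (170, 55), (173, 51), (176, 47), (179, 52), (182, 53), (185, 48), (188, 690), (191, 183), (194, 164), (197, 159)]
-0.05 [-0.0102  0.0118] [0.0776 0.0812]
-0.02 [-0.0123  0.0148] [0.08  0.088]
0.03 [-0.0122  0.0145] [0.0792 0.0856]
0.06 [-0.0118  0.0143] [0.0852 0.0882]
0.1 [-0.023  0.024] [0.0776 0.0823]
0.115 [-0.0101  0.0114] [0.0774 0.0799]
```

View pics/w3.png

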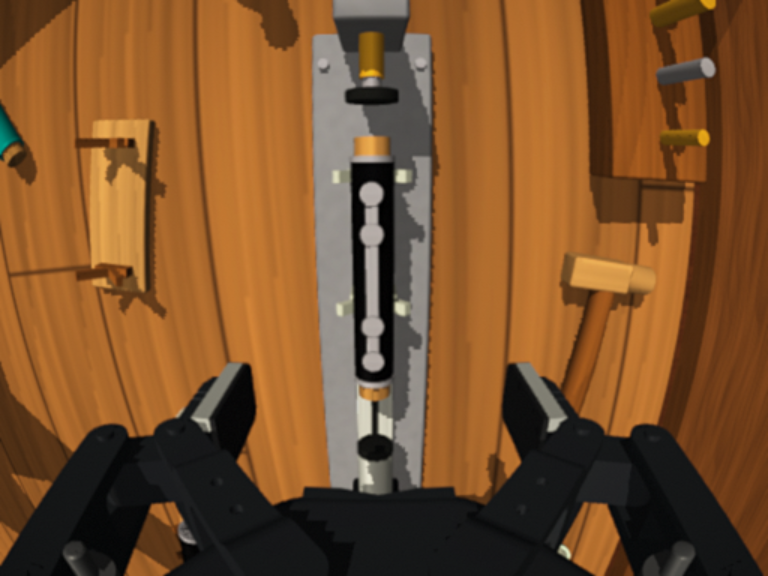

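View pics/s3.png

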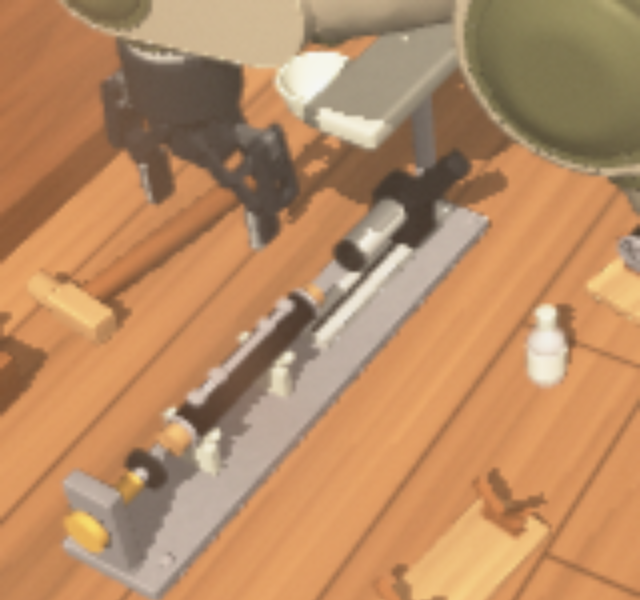

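The joint lies in both saddles, keys up, from (374,400) to (372,140). The pad is at (371,96), and the side view shows the grip leaning out at (450,170). Next I'll measure the open gripper's own outline, to push the grip upright with one finger clear of the lamp.

Run:
```python
from h import *
P=np.load("w3.npz")["P"]; s=env.observe(); R=np.array(s["tool_rot"]); p=np.array(s["position"])
T=(P-p)@R
m=np.isfinite(T[...,0])&(T[...,2]<.03)&(abs(T[...,1])<.12)
d=cam("wrist"); print("cam in tool",((-d["R"].T@d["t"])-p)@R)
for lo in np.arange(-.16,.03,.01):
    k=m&(T[...,2]>=lo)&(T[...,2]<lo+.01)
    if k.sum()>10: print(round(lo,3),k.sum(),"x",np.percentile(T[k][:,0],[1,99]).round(3),"y",np.percentile(T[k][:,1],[1,99]).round(3))
O=np.array([.63385,.1196]); t=np.array([.0453,.999]); n=np.array([.999,-.0453])
for nm in("top","side"):
    Q=cloud(cam(nm)); sx=(Q[...,:2]-O)@n; sy=(Q[...,:2]-O)@t; z=Q[...,2]
    k=(sx>-.075)&(sx<-.03)&(sy>-.24)&(sy<-.15)&(z>.095)&(z<.15)
    if k.sum()>10: print(nm,k.sum(),"grip sx",np.percentile(sx[k],[2,98]).round(4),"sy",np.percentile(sy[k],[3,50,97]).round(4),"z",np.percentile(z[k],[2,98]).round(4))
    k=(abs(sx)<.02)&(sy>-.13)&(sy<-.08)&(z>.05)&(z<.09)
    if k.sum()>10: print(nm,k.sum(),"nose sy max",np.percentile(sy[k],[50,97,99]).round(4))
```

```text
cam in tool [ 0.07444706 -0.00033001 -0.13010779]
-0.11 479 x [0.011 0.015] y [-0.068  0.069]
-0.1 6765 x [0.005 0.022] y [-0.068  0.069]
-0.09 8354 x [-0.006  0.021] y [-0.068  0.07 ]
-0.08 8129 x [-0.01   0.019] y [-0.069  0.071]
-0.07 5301 x [-0.01   0.019] y [-0.071  0.073]
-0.06 3419 x [-0.009  0.015] y [-0.071  0.071]
-0.05 905 x [0.001 0.014] y [-0.062  0.056]
-0.04 1191 x [-0.009  0.013] y [-0.054  0.057]
-0.03 1090 x [-0.009  0.013] y [-0.054  0.057]
-0.02 837 x [-0.009  0.013] y [-0.054  0.056]
-0.01 136 x [-0.008  0.011] y [-0.042  0.044]
top 75 grip sx [-0.0639 -0.0317] sy [-0.202  -0.193  -0.1835] z [0.1008 0.1393]
side 85 grip sx [-0.0676 -0.0329] sy [-0.1992 -0.1846 -0.1804] z [0.097  0.1378]
side 77 nose sy max [-0.1119 -0.1052 -0.1046]
```

Request:
drive_tool(series=[[[0, -0.03, -0.03], 0, 0.075], [[0, -0.075, -0.03], 0, 0.075], [[0, -0.12, -0.03], 0, 0.075], [[0, -0.167, -0.03], 0, 0.075], [[-0.045, -0.167, -0.03], 0, 0.075], [[-0.09, -0.167, -0.03], 0, 0.075], [[-0.135, -0.167, -0.03], 0, 0.075], [[-0.18, -0.167, -0.03], 0, 0.075], [[-0.225, -0.167, -0.03], 0, 0.075], [[-0.253, -0.167, -0.03], 0, 0.075], [[-0.253, -0.167, -0.03], 0, 0.075], [[-0.253, -0.167, -0.03], 0, 0.075]])

```text
time_s: 8.3
position: [0.4561, -0.0943, 0.2469]
tool_rot: [[0.05, 0.999, -0.002], [0.999, -0.05, 0.001], [0.001, -0.002, -1.0]]
ft_force: [-0.4, 0.7, 0.7]
grip_width: 0.0746
gripper_force: 0.0
```

```bash
cat >> h.py <<'E'
O=np.array([.63385,.1196]); t=np.array([.0453,.999]); n=np.array([.999,-.0453])
def tst(P): return (P[...,:2]-O)@n,(P[...,:2]-O)@t,P[...,2]
E
python3 - <<'E'
from h import *
s=env.observe(); p=np.array(s["position"]); print(s["time_s"],p.round(4),[float(v) for v in tst(p)],s["grip_width"])
d=cam("wrist"); P=fcloud(d); sx,sy,z=tst(P); np.savez("w4.npz",img=d["img"],P=P)
T=(P-p)@np.array(s["tool_rot"])
for lo in np.arange(-.13,.03,.01):
    k=(T[...,2]>=lo)&(T[...,2]<lo+.01)&(abs(T[...,1])<.12)
    if k.sum()>10: print("grp",round(lo,3),k.sum(),"x",np.percentile(T[k][:,0],[1,99]).round(3),"y",np.percentile(T[k][:,1],[1,50,99]).round(3))
x,y=P[...,0],P[...,1]
k=(abs(x-.452)<.04)&(abs(y+.003)<.04)&(z>.03)&(z<.1); print("oil",np.percentile(P[k],[1,99],axis=0).round(4).tolist() if k.sum() else 0)
k=(sx>-.075)&(sx<-.03)&(sy>-.24)&(sy<-.15)&(z>.095)&(z<.15); print("grip",k.sum(),[np.percentile(a[k],[2,50,98]).round(4).tolist() for a in(sx,sy,z)] if k.sum()>9 else 0)
k=(sx>-.08)&(sx<.03)&(sy>-.3)&(sy<-.07)&(z>.19)&(z<.25); print("lamp",k.sum(),[np.percentile(a[k],[1,50,99]).round(4).tolist() for a in(sx,sy,z)] if k.sum()>9 else 0)
Q=cloud(cam("side")); x,y,z=Q[...,0],Q[...,1],Q[...,2]
k=(x>.37)&(x<.48)&(y>-.24)&(y<-.1)&(z>.02)&(z<.1); print("barrel",np.percentile(Q[k],[1,99],axis=0).round(4).tolist())
k=(abs(x-.452)<.04)&(abs(y+.003)<.04)&(z>.03)&(z<.1); print("oil side",np.percentile(Q[k],[1,99],axis=0).round(4).tolist())
cv2.imwrite("pics/w4.png",d["img"][:,:,::-1])
E
```

```text
8.3 [ 0.4561 -0.0943  0.2469] [-0.16792968840279354, -0.2217808508013599, 0.24692900828890227] 0.0746292482179563
grp -0.1 1657 x [0.008 0.022] y [-0.068 -0.008  0.068]
grp -0.09 8972 x [0.005 0.022] y [-0.067 -0.     0.067]
grp -0.08 8019 x [-0.009  0.02 ] y [-0.067 -0.     0.067]
grp -0.07 6844 x [-0.01   0.019] y [-0.068 -0.001  0.067]
grp -0.06 4505 x [-0.01   0.018] y [-0.068  0.012  0.068]
grp -0.05 3067 x [-0.009  0.015] y [-0.067 -0.035  0.067]
grp -0.04 901 x [-0.001  0.014] y [-0.056  0.037  0.055]
grp -0.03 1109 x [-0.009  0.013] y [-0.051  0.037  0.05 ]
grp -0.02 1007 x [-0.009  0.013] y [-0.051 -0.037  0.05 ]
grp -0.01 741 x [-0.009  0.013] y [-0.05   0.037  0.05 ]
grp -0.0 119 x [-0.008  0.011] y [-0.039 -0.037  0.038]
grp 0.01 27 x [0.029 0.121] y [0.119 0.12  0.12 ]
grp 0.02 1016 x [-0.018  0.122] y [0.118 0.12  0.12 ]
oil [[0.4371, -0.0166, 0.0366], [0.4666, 0.013, 0.0779]]
grip 713 [[-0.0663, -0.0553, -0.0318], [-0.2001, -0.1891, -0.181], [0.1078, 0.1325, 0.1396]]
lamp 16565 [[-0.0486, -0.0308, 0.0119], [-0.2502, -0.1725, -0.0984], [0.2117, 0.2292, 0.231]]
barrel [[0.3925, -0.2037, 0.0205], [0.4461, -0.1162, 0.0649]]
oil side [[0.4336, -0.0096, 0.0319], [0.4612, 0.014, 0.0783]]
```

View pics/w4.png

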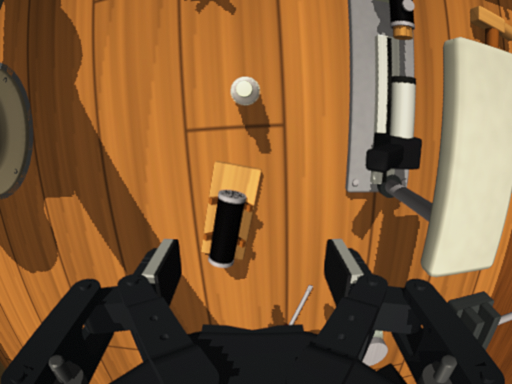

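The wrist view confirms the oil bottle at (245,90), the barrel at (228,228), the carriage block with its leaning bar at (385,155) and the lamp bar at (470,160). Now descend, then slide in sideways behind the bar.

Request:
drive_tool(series=[[[0, 0, 0.05], 0, 0.075], [[0, 0, 0.1], 0, 0.075], [[0, 0, 0.14], 0, 0.075], [[0, 0, 0.164], 0, 0.075], [[0, 0, 0.164], 0, 0.075], [[0, 0.015, 0.164], 0, 0.075], [[0, 0.03, 0.164], 0, 0.075], [[0, 0.045, 0.164], 0, 0.075], [[0, 0.055, 0.164], 0, 0.075], [[0, 0.062, 0.164], 0, 0.075], [[0, 0.067, 0.164], 0, 0.075], [[0, 0.071, 0.164], 0, 0.075], [[0, 0.071, 0.164], 0, 0.075], [[0, 0.071, 0.164], 0, 0.075]])

```text
time_s: 9.8
position: [0.527, -0.0977, 0.0838]
tool_rot: [[0.049, 0.999, -0.0], [0.999, -0.049, 0.0], [0.0, -0.0, -1.0]]
ft_force: [-0.6, -0.2, 0.1]
grip_width: 0.075
gripper_force: 0.0
```

Run:
```python
from h import *
s=env.observe(); p=np.array(s["position"]); print(s["time_s"],p.round(4),[float(v) for v in tst(p)],np.array(s["ft_force"]).round(2),np.array(s["q"]).round(1))
d=cam("wrist"); b=cam("side")["img"][80:240,150:363]
a=d["img"]; im=np.hstack([a[::1],cv2.resize(b,(512,384))]); cv2.imwrite("pics/w5.png",cv2.resize(im,(800,300))[:,:,::-1])
P=fcloud(d); sx,sy,z=tst(P)
k=(sx>-.075)&(sx<-.03)&(sy>-.24)&(sy<-.12)&(z>.095)&(z<.15); print("grip",k.sum(),[np.percentile(v[k],[2,50,98]).round(4).tolist() for v in(sx,sy,z)] if k.sum()>9 else 0)
```

```text
9.8 [ 0.527  -0.0977  0.0838] [-0.0968950719433498, -0.2218897043884649, 0.0837958083058907] [-0.59 -0.16  0.09] [-23.2  30.4  89.9  -0.   59.7 -20.4]
grip 11231 [[-0.0689, -0.0529, -0.0317], [-0.2299, -0.204, -0.1812], [0.0998, 0.1335, 0.1491]]
```

View pics/w5.png

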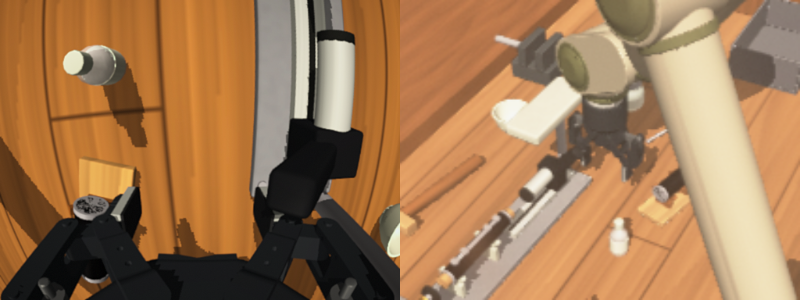

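The far finger sits just behind the bar (wrist panel, about (285,190)), clear of the lamp, oil and barrel. Now push gently.

Request:
drive_tool(series=[[[0.004, 0, 0], 0, 0.075], [[0.008, 0, 0], 0, 0.075], [[0.012, 0, 0], 0, 0.075], [[0.016, 0, 0], 0, 0.075], [[0.02, 0, 0], 0, 0.075], [[0.02, 0, 0], 0, 0.075]])

```text
time_s: 10.5
position: [0.528, -0.0784, 0.0839]
tool_rot: [[0.05, 0.999, -0.0], [0.999, -0.05, -0.002], [-0.002, -0.0, -1.0]]
ft_force: [-2.5, -6.9, -0.0]
grip_width: 0.0749
gripper_force: 0.0
```

```bash
cat > st.py <<'E'
from h import *
s=env.observe(); p=np.array(s["position"]); f=np.array(s["ft_force"])
print(s["time_s"],[round(float(v),4) for v in tst(p)],"Ft",(f[:2]@t).round(2),"Fn",(f[:2]@n).round(2),"Fz",f[2].round(2),np.array(s["wrist_torque"]).round(2))
E
python3 st.py
```

```text
10.5 [-0.0967, -0.2025, 0.0839] Ft -7.0 Fn -2.2 Fz -0.02 [-0.75  0.24 -0.27]
```

Request:
drive_tool(series=[[[0.003, 0, 0], 0, 0.075], [[0.006, 0, 0], 0, 0.075], [[0.009, 0, 0], 0, 0.075], [[0.012, 0, 0], 0, 0.075], [[0.015, 0, 0], 0, 0.075], [[0.018, 0, 0], 0, 0.075], [[0.021, 0, 0], 0, 0.075], [[0.024, 0, 0], 0, 0.075], [[0.026, 0, 0], 0, 0.075], [[0.028, 0, 0], 0, 0.075], [[0.03, 0, 0], 0, 0.075], [[0.032, 0, 0], 0, 0.075], [[0.034, 0, 0], 0, 0.075], [[0.036, 0, 0], 0, 0.075], [[0.038, 0, 0], 0, 0.075], [[0.04, 0, 0], 0, 0.075]])

```text
time_s: 12.1
position: [0.5297, -0.039, 0.0839]
tool_rot: [[0.05, 0.999, -0.001], [0.999, -0.05, -0.002], [-0.002, -0.001, -1.0]]
ft_force: [-3.7, -11.6, 1.7]
grip_width: 0.0747
gripper_force: 0.0
```

```bash
python3 st.py
python3 - <<'E'
from h import *
for nm in("top","side","wrist"):
    d=cam(nm); P=fcloud(d) if nm=="wrist" else cloud(d); sx,sy,z=tst(P)
    if nm=="wrist": cv2.imwrite("pics/w6.png",d["img"][:,:,::-1])
    m=(abs(sx)<.03)&(sy>-.11)&(sy<.19)&(z>.058)&(z<.095)
    h,e=np.histogram(sy[m],bins=np.arange(-.11,.19,.002)); print(nm,[(round(a*1000),int(b)) for a,b in zip(e,h) if a<-.03 or a>.11])
    k=(sx>-.07)&(sx<-.06)&(sy>-.2)&(sy<-.08)&(z>.115)&(z<.14)
    if k.sum()>9: print("grip",k.sum(),np.percentile(sy[k],[2,98]).round(4))
E
```

```text
12.1 [-0.0968, -0.1632, 0.0839] Ft -11.76 Fn -3.17 Fz 1.74 [-1.28  0.51 -0.51]
top [(-110, 0), (-108, 0), (-106, 0), (-104, 0), (-102, 0), (-100, 0), (-98, 0), (-96, 5), (-94, 0), (-92, 9), (-90, 9), (-88, 3), (-86, 6), (-84, 9), (-82, 0), (-80, 9), (-78, 9), (-76, 2), (-74, 7), (-72, 9), (-70, 4), (-68, 5), (-66, 9), (-64, 5), (-62, 4), (-60, 9), (-58, 4), (-56, 3), (-54, 7), (-52, 2), (-50, 5), (-48, 6), (-46, 2), (-44, 7), (-42, 9), (-40, 7), (-38, 2), (-36, 9), (-34, 4), (-32, 5), (110, 5), (112, 4), (114, 7), (116, 1), (118, 9), (120, 7), (122, 3), (124, 0), (126, 0), (128, 0), (130, 0), (132, 0), (134, 0), (136, 0), (138, 1), (140, 19), (142, 5), (144, 7), (146, 9), (148, 1), (150, 1), (152, 3), (154, 4), (156, 4), (158, 3), (160, 4), (162, 3), (164, 3), (166, 4), (168, 3), (170, 2), (172, 5), (174, 2), (176, 3), (178, 4), (180, 5), (182, 1), (184, 19), (186, 14)]
side [(-110, 7), (-108, 6), (-106, 2), (-104, 4), (-102, 6), (-100, 3), (-98, 4), (-96, 6), (-94, 4), (-92, 5), (-90, 3), (-88, 5), (-86, 4), (-84, 2), (-82, 6), (-80, 4), (-78, 7), (-76, 6), (-74, 2), (-72, 5), (-70,
[... 825 characters left out ...]
, 185), (-76, 188), (-74, 184), (-72, 173), (-70, 187), (-68, 181), (-66, 181), (-64, 170), (-62, 199), (-60, 181), (-58, 177), (-56, 179), (-54, 90), (-52, 142), (-50, 146), (-48, 138), (-46, 138), (-44, 144), (-42, 285), (-40, 174), (-38, 140), (-36, 159), (-34, 163), (-32, 168), (110, 0), (112, 0), (114, 0), (116, 0), (118, 0), (120, 0), (122, 0), (124, 0), (126, 0), (128, 0), (130, 0), (132, 0), (134, 0), (136, 0), (138, 0), (140, 0), (142, 0), (144, 0), (146, 0), (148, 0), (150, 0), (152, 0), (154, 0), (156, 0), (158, 0), (160, 0), (162, 0), (164, 0), (166, 0), (168, 0), (170, 0), (172, 0), (174, 0), (176, 0), (178, 0), (180, 0), (182, 0), (184, 0), (186, 0)]
grip 1468 [-0.1502 -0.1287]
```

View pics/w6.png

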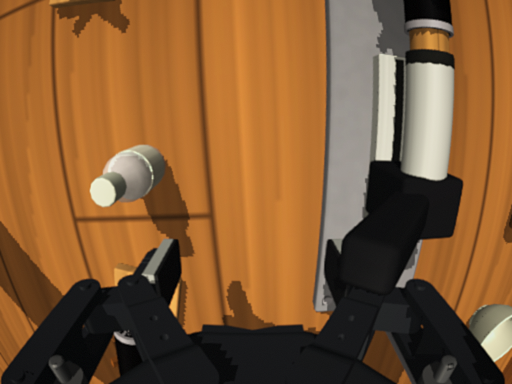

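The nose now meets the joint's cork end (430,40); the oil bottle (130,175) is clear. Continue slowly, feeling for the pad.

Request:
drive_tool(series=[[[0.001, 0, 0], 0, 0.075], [[0.002, 0, 0], 0, 0.075], [[0.003, 0, 0], 0, 0.075], [[0.004, 0, 0], 0, 0.075], [[0.005, 0, 0], 0, 0.075], [[0.006, 0, 0], 0, 0.075]])

```text
time_s: 12.85
position: [0.53, -0.0331, 0.0839]
tool_rot: [[0.05, 0.999, -0.001], [0.999, -0.05, -0.002], [-0.002, -0.001, -1.0]]
ft_force: [-4.9, -11.1, 1.0]
grip_width: 0.075
gripper_force: 0.0
```

Request:
drive_tool(series=[[[0.001, 0, 0], 0, 0.075], [[0.002, 0, 0], 0, 0.075], [[0.003, 0, 0], 0, 0.075], [[0.004, 0, 0], 0, 0.075], [[0.005, 0, 0], 0, 0.075], [[0.006, 0, 0], 0, 0.075]])

```text
time_s: 13.45
position: [0.5303, -0.0271, 0.0839]
tool_rot: [[0.05, 0.999, -0.001], [0.999, -0.05, -0.002], [-0.002, -0.001, -1.0]]
ft_force: [-3.8, -11.3, 0.6]
grip_width: 0.0751
gripper_force: 0.0
```

Request:
drive_tool(series=[[[0.001, 0, 0], 0, 0.075], [[0.002, 0, 0], 0, 0.075]])

```text
time_s: 13.65
position: [0.5303, -0.0251, 0.0839]
tool_rot: [[0.05, 0.999, -0.001], [0.999, -0.05, -0.002], [-0.002, -0.001, -1.0]]
ft_force: [-4.5, -11.4, 0.2]
grip_width: 0.0748
gripper_force: 0.0
```

```bash
python3 st.py
```

```text
13.65 [-0.0969, -0.1492, 0.0839] Ft -11.56 Fn -4.0 Fz 0.23 [-1.29  0.5  -0.43]
```

Baseline is about 11.3 N. Now millimetre steps.

Request:
drive_tool(series=[[[0.0005, 0, 0], 0, 0.075], [[0.001, 0, 0], 0, 0.075], [[0.0015, 0, 0], 0, 0.075], [[0.002, 0, 0], 0, 0.075]])

```text
time_s: 14.05
position: [0.5304, -0.0231, 0.0839]
tool_rot: [[0.05, 0.999, -0.001], [0.999, -0.05, -0.002], [-0.002, -0.001, -1.0]]
ft_force: [-4.6, -11.0, 1.4]
grip_width: 0.0752
gripper_force: 0.0
```

Request:
drive_tool(series=[[[0.0005, 0, 0], 0, 0.075], [[0.001, 0, 0], 0, 0.075]])

```text
time_s: 14.25
position: [0.5304, -0.0221, 0.0839]
tool_rot: [[0.05, 0.999, -0.001], [0.999, -0.05, -0.002], [-0.002, -0.001, -1.0]]
ft_force: [-5.2, -11.9, 2.1]
grip_width: 0.0752
gripper_force: 0.0
```

Request:
drive_tool(series=[[[0.0005, 0, 0], 0, 0.075], [[0.001, 0, 0], 0, 0.075]])

```text
time_s: 14.45
position: [0.5305, -0.0212, 0.0839]
tool_rot: [[0.05, 0.999, -0.001], [0.999, -0.05, -0.003], [-0.003, -0.001, -1.0]]
ft_force: [-5.3, -12.6, 1.6]
grip_width: 0.0749
gripper_force: 0.0
```

Request:
drive_tool(series=[[[0.0005, 0, 0], 0, 0.075], [[0.001, 0, 0], 0, 0.075]])

```text
time_s: 14.65
position: [0.5305, -0.0204, 0.0839]
tool_rot: [[0.05, 0.999, -0.001], [0.999, -0.05, -0.003], [-0.003, -0.001, -1.0]]
ft_force: [-5.1, -13.3, 1.3]
grip_width: 0.0746
gripper_force: 0.0
```

Request:
drive_tool(series=[[[0.0005, 0, 0], 0, 0.075], [[0.001, 0, 0], 0, 0.075]])

```text
time_s: 14.85
position: [0.5306, -0.0195, 0.0839]
tool_rot: [[0.05, 0.999, -0.001], [0.999, -0.05, -0.003], [-0.003, -0.001, -1.0]]
ft_force: [-5.6, -14.5, 1.7]
grip_width: 0.0748
gripper_force: 0.0
```

Contact was felt at y ≈ -0.0226, with the force rising about 1 N/mm. I'm aiming for about 17.3 N.

Request:
drive_tool(series=[[[0.0005, 0, 0], 0, 0.075], [[0.001, 0, 0], 0, 0.075]])

```text
time_s: 15.05
position: [0.5306, -0.0186, 0.0839]
tool_rot: [[0.051, 0.999, -0.001], [0.999, -0.051, -0.003], [-0.003, -0.001, -1.0]]
ft_force: [-6.3, -15.2, 2.6]
grip_width: 0.075
gripper_force: 0.0
```

Request:
drive_tool(series=[[[0.0005, 0, 0], 0, 0.075], [[0.001, 0, 0], 0, 0.075]])

```text
time_s: 15.25
position: [0.5307, -0.0178, 0.0839]
tool_rot: [[0.051, 0.999, -0.001], [0.999, -0.051, -0.003], [-0.003, -0.001, -1.0]]
ft_force: [-5.6, -16.2, 1.9]
grip_width: 0.0753
gripper_force: 0.0
```

Request:
drive_tool(series=[[[0.0005, 0, 0], 0, 0.075], [[0.001, 0, 0], 0, 0.075]])

```text
time_s: 15.45
position: [0.5307, -0.017, 0.0839]
tool_rot: [[0.051, 0.999, -0.002], [0.999, -0.051, -0.004], [-0.004, -0.001, -1.0]]
ft_force: [-5.8, -17.2, 2.6]
grip_width: 0.075
gripper_force: 0.0
```

```bash
python3 st.py
```

```text
15.45 [-0.0969, -0.1411, 0.0839] Ft -17.45 Fn -5.05 Fz 2.56 [-1.99  0.63 -0.68]
```

About 5.9 N of spring force. Back off along the track, slide out and rise.

Request:
drive_tool(series=[[[-0.004, 0, 0], 0, 0.075], [[-0.01, 0, 0], 0, 0.075], [[-0.015, 0, 0], 0, 0.075], [[-0.015, -0.02, 0], 0, 0.075], [[-0.015, -0.045, 0], 0, 0.075], [[-0.015, -0.072, 0], 0, 0.075], [[-0.015, -0.072, -0.04], 0, 0.075], [[-0.015, -0.072, -0.09], 0, 0.075], [[-0.015, -0.072, -0.14], 0, 0.075], [[-0.015, -0.1, -0.18], 0, 0.075], [[-0.015, -0.14, -0.18], 0, 0.075], [[-0.015, -0.14, -0.18], 0, 0.075]])

```text
time_s: 16.65
position: [0.3876, -0.0222, 0.2647]
tool_rot: [[0.049, 0.999, 0.001], [0.999, -0.049, -0.0], [-0.0, 0.001, -1.0]]
ft_force: [-1.0, -0.5, -0.3]
grip_width: 0.0752
gripper_force: 0.0
```

```bash
python3 st.py
python3 - <<'E'
from h import *
a=cam("top");b=cam("side")
im=np.hstack([cv2.resize(a["img"][110:250,130:380],(400,300)),cv2.resize(b["img"][80:290,130:360],(400,300))])
cv2.imwrite("pics/f.png",im[:,:,::-1])
for nm,d in(("top",a),("side",b),("wrist",cam("wrist"))):
    sx,sy,z=tst(fcloud(d) if nm=="wrist" else cloud(d))
    k=(sx>-.066)&(sx<-.056)&(sy>-.2)&(sy<-.08)&(z>.115)&(z<.14); print(nm,"grip",k.sum(),np.percentile(sy[k],[2,98]).round(4) if k.sum()>9 else 0)
    m=(abs(sx)<.02)&(sy>.12)&(sy<.18)&(z>.058)&(z<.095); h,e=np.histogram(sy[m],bins=np.arange(.12,.18,.002)); print(h.tolist())
E
```

```text
16.65 [-0.2396, -0.1528, 0.2647] Ft -0.5 Fn -1.02 Fz -0.31 [0.01 0.02 0.  ]
top grip 28 [-0.1277 -0.1103]
[7, 6, 4, 9, 6, 4, 9, 2, 6, 6, 5, 5, 6, 9, 8, 7, 7, 1, 3, 2, 5, 3, 2, 5, 3, 4, 3, 3, 3]
side grip 27 [-0.1282 -0.1061]
[7, 5, 9, 7, 4, 5, 7, 10, 5, 7, 3, 5, 3, 7, 5, 6, 13, 22, 5, 2, 4, 6, 2, 4, 5, 4, 2, 1, 2]
wrist grip 248 [-0.1259 -0.1072]
[0, 0, 0, 0, 0, 0, 0, 0, 0, 0, 0, 0, 0, 0, 0, 0, 0, 0, 0, 0, 0, 0, 0, 0, 0, 0, 0, 0, 0]
```

View pics/f.png

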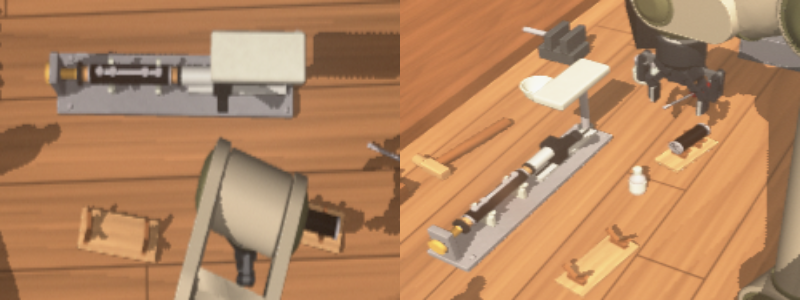

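The final view shows the joint sealed between nose (180,75) and pad (75,75), with the oil bottle, barrel and rests in place and the arm clear. The grip position puts the nose at about -32 mm, which gives about 5.4 mm of spring travel, or 6 N.

```bash
python3 -c "
from rig import env
print(env.close_job())"
```

```text
the job is handed in; nothing more can be done
None
```

The job is handed in: the joint lies keys up in the cradle, sealed against the far pad at an estimated 5.9 N, with the arm clear of everything; the interface allowed no tilt, so I pushed the leaning grip with one upright finger instead of pinching it.

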